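# Tag the analyser out of use and hold its recessed reset button

## Robot

A 7-joint arm with a two-finger parallel gripper is mounted at the origin on a cart in front of the work surface, level with it; the furniture and walls round the work are solid. World frame = base frame: x ahead of the robot, y to its left, z up, the work surface at z = 0. Lengths are in m, angles in rad, forces in N, time in s.
With the tool pointing down it reaches from about 0.4 to 0.85 m from the base axis. Payload 4.4 kg.
Tool frame: the origin (TCP) lies midway between the tips of the shut fingers; the grasp point (between the pads) lies manip.hold_point_z behind it (manip.hold_point_z is the distance from the TCP to the grasp point, in m); z points along the fingers, y is the direction in which the jaws open and shut (so a half turn about z gives the same grasp; the last joint's range is limited). The gripper opens to 94 mm and grips with 3 to 60 N. Pads are 16 mm wide; open, the fingers measure 119 mm over their backs; the gripper's body (75 mm by 177 mm) begins 78 mm behind the grasp point.
Start: joints at [-1.234, 0.628, 0.038, 1.517, -0.027, 0.996, -0.02], TCP at [0.255, 0.598, 0.205] pointing down, gripper open.
Joint ranges: [-3.06, 3.06], [-0.37, 2.12], [-1.25, 1.32], [0.18, 2.47], [-1.1, 4.24], [0.23, 1.98], [-2.94, 2.94]. Speed limits (rad/s): [2.57, 2.57, 3.14, 3.14, 3.14, 3.14, 3.14].

## Interface

Orientations are given as a unit quaternion [x, y, z, w].
In Python, from station import manip gives the robot as it stands.
- The arm moves only by the shell command python3 -m jog 'ROWS' [OPENING] [FORCE]. ROWS is JSON, a list that holds one entry, the list of rows, each a list of 4 numbers: the shift along the tool's x, y, z in cm, then the turn about the tool's z in degrees. In form: [[[x, y, z, spin], ...]]. A call has 1 to 8 rows; each row is the pose to reach, as a shift and turn from the pose measured when the call began, along the tool's axes at that moment; what a row does not reach only later rows make up. A row lasts 1/10 s, in which the tool goes at most 50 mm and 8.59 degrees, less where a joint would pass 70% of its speed; a pose out of reach is approached as far as the arm can. A call with a gripper value outside its range is refused whole. OPENING is the closure, from 0 (fully open) to 1 (shut), set as the call begins (- or left out, the last holds). The fingers move at their own pace and stop on an object; FORCE is the grip in N (left out, the last holds). Time passes only in rows, so rows that repeat a pose let the fingers close. It gives the time, the measured TCP pose, the force and the opening at its end, in the units of the state.
- manip.observe(): the state, without advancing time (a new reading comes with each control period).
- manip.capture(name): name is "scene" or "top"; returns a dict with "pixels" (400x640x3 uint8, red, green, blue), "range_z" (400x640 float32, m along the optical axis (not along the pixel's ray), 0 where there is no reading), "fx", "fy", "cx", "cy" (pixels), "extrinsics" (4x4, takes a point from camera to world coordinates). Camera axes: x right, y down, z forward; pixel columns grow to the right and rows downward; lengths in m; the calibration is good to about 2 mm. A picture is of the moment at which its call begins.
- manip.job_done(): hands the job in, once; it reports no verdict.
The state is a dict: "clock": time; "joint_pos": joint angles; "qd": joint speeds; "effort": joint torques, N m; "tcp_pos": TCP position; "tool_rot": TCP orientation; "ft_force": force on the tool from outside, world axes, zero at the start; "torque": the same for the moment, N m; "width": finger opening in m.
Only numpy, scipy, OpenCV 4.12 (cv2) and the standard library are available. Lean on these libraries where they do the work, as an engineer would, in place of code of your own. Each camera call takes 0.05 s, during which the arm holds its last target.

## Task

Take the bench analyser out of use: hang the orange tag by its hole on the dark steel hook at the analyser's side and let go of it. Only then take the yellow stylus from its stand, put its steel tip through the small round opening in the analyser's top and hold the recessed red reset button fully down. Finish while holding it so, still gripping the upright stylus and pressing, with the tag hanging and the other things on the worktop left where they are.

Things in the scene. Friction and masses are not known exactly. Their poses are not given: they have to be found in the camera images.
- analyser_top (a point): Centre of the flat top of the fixed white bench analyser, 150 (x) x 180 (y) mm, top 85 mm above the worktop; a dark screen and blue keys lie flush in its far half. Its x axis points from the analyser's front (sample drawer) to its back, y to its left, z up; it may stand turned up to 0.25 rad.
- opening (a point): Centre of the 14 mm round reset opening with a thin black rim, level with the analyser's top, 30 mm in front of and 30 mm right of the top's centre; straight shaft downwards. The red button, 12.8 mm across, lies in it 25 mm below the top. Same axes as the analyser.
- reset_button (a joint): Downward travel of the red button: 0 released, 0.005 m fully down against its stop. Sprung: begins to move at 1.5 N, fully down at 4 N, comes up again when let go.
- hook_tip (a point): Tip (8 mm ball) of the dark steel hook on the analyser's left, 135 mm above the worktop. From the tip a straight round rod 6 mm thick runs 45 mm in the analyser's +x direction while dropping 16 mm, to an upright 8 mm post that does not rise above the rod's root. Nothing stands above the rod; the hook is 45 mm clear of the analyser's side. Same axes as the analyser.
- tag_grip (a point): Centre of the thick grip at the top of the orange tag: 10 mm thick along the tag's x axis, 26 mm wide (y), 14 mm tall. It tops a neck 20 mm wide and 5 mm thick. The tag is a flat upright plate, 5 mm thick (x), 60 mm wide (y), 102 mm tall over all, with a dark steel bar along its bottom edge; z up; about 50 g; looks the same from both sides. It starts standing in its stand, 95 mm of it below this point.
- tag_hole (a point): Centre of the 20 mm hole through the tag (along its x axis), 48.5 mm below the centre of the grip, 46.5 mm above the tag's bottom edge.
- tag_stand: Fixed grey slotted block, 50 x 88 x 24 mm, origin at the centre of its underside; its slot, 8 (x) x 63 (y) mm and 18 mm deep, holds the tag upright.
- stylus_grip (a point): Centre of the yellow round handle of the stylus, 14 mm in diameter and 70 mm long. The stylus starts upright, tip down; z axis along it, pointing from tip to handle; its turn about that axis means nothing; about 40 g.
- stylus_tip (a point): Lower end of the stylus's steel shaft, which is 6 mm in diameter and 45 mm long below the handle; 80 mm below the handle's centre.
- stylus_stand: Fixed blue block, 56 x 56 x 56 mm, origin at the centre of its underside; the shaft stands in a 10 mm hole, 50 mm deep, the handle's shoulder resting on the block's top.
- stain_violet: Bystander, to be left alone: brown glass dropper bottle with black cap and violet label band, 44 mm wide, 108 mm tall; origin at the centre of its underside.
- stain_iodine: Bystander, to be left alone: brown glass dropper bottle with white cap, 44 mm wide, 108 mm tall; origin at the centre of its underside.
- tape_roll: Bystander, to be left alone: roll of beige tape lying flat, 54 mm wide, 19 mm tall; origin at the centre of its underside.
- petri_dish_1: Bystander, to be left alone: white petri dish, 60 mm wide, 14 mm tall; origin at the centre of its underside.
- calculator: Bystander, to be left alone: black desk calculator, 115 x 69 x 13 mm; origin at the centre of its underside.
- forceps: Bystander, to be left alone: steel forceps lying flat, 134 x 17 x 8 mm; origin at the centre of its underside.
- cup_red: Bystander, to be left alone: specimen cup with red lid, 62 mm wide, 72 mm tall; origin at the centre of its underside.
- cup_yellow: Bystander, to be left alone: specimen cup with yellow lid, 62 mm wide, 72 mm tall; origin at the centre of its underside.

How it is judged:
By the outcome, as a careful person would: the job done as asked, in the order asked, and still so for the second after the job is handed in, while the arm keeps its last pose, push and grip.
It also fails if it takes over 54 s, if anything falls off the work surface, if the arm or the gripper's body presses on something with over 40 N, if the wrist force passes 120 N, or if a joint passes its speed limit or range.

## Working session

There is one attempt and no reset: what is moved stays moved. The work goes in short steps, Python scripts to look and compute and a shell command to move; the robot and the scene stay as the last step left them, time stands still between calls to the robot, and variables do not carry over. Pictures are saved under pics/ and viewed, and the job is handed in when it is done.

```bash
ls; mkdir -p pics; python3 - <<'E'
from station import manip
import cv2,numpy as np
print(manip.observe(), manip.hold_point_z)
for n in ("scene","top"):
    c=manip.capture(n); cv2.imwrite(f"pics/{n}0.png",c["pixels"][...,::-1])
    np.savez(f"{n}0.npz",**c)
    print(n,c["fx"],c["fy"],c["cx"],c["cy"]);print(np.round(c["extrinsics"],4))
E
```

```text
pics
{'clock': 0.0, 'joint_pos': array([-1.2337868 ,  0.62929937,  0.03842556,  1.5183839 , -0.02699089,
        0.9963101 , -0.01997688]), 'qd': array([-7.49134875e-05,  4.56505233e-04, -2.37513643e-04, -8.21518775e-04,
       -7.58105671e-04, -7.82790025e-04,  2.70219794e-05]), 'effort': array([ 2.07945427e-04, -5.49723315e+01,  1.14345554e+00, -1.86635846e+01,
       -5.22405468e-02,  2.38074164e-02,  1.73283051e-04]), 'tcp_pos': array([0.2545032 , 0.59736227, 0.20457906]), 'tool_rot': array([ 2.00025732e-01,  9.79790192e-01, -9.24609128e-04, -1.78131234e-04]), 'ft_force': array([-0.12198294, -0.53863564, -0.5571969 ]), 'torque': array([ 0.02652421, -0.04266108, -0.04785609]), 'width': 0.09408942624856366} 0.0188
scene 373.87511588034545 373.87511588034545 327.8057550940062 200.91986935462953
[[ 0.8794 -0.2398  0.4113  0.0916]
 [-0.4754 -0.3961  0.7855 -0.853 ]
 [-0.0254 -0.8863 -0.4623  0.5831]
 [ 0.      0.      0.      1.    ]]
top 421.40443958754116 421.40443958754116 317.24941580357665 202.46005199418542
[[-0.0884 -0.9707  0.2235  0.2594]
 [-0.9961  0.0869 -0.0169 -0.0257]
 [-0.0031 -0.2241 -0.9746  1.2727]
 [ 0.      0.      0.      1.    ]]
```

View pics/scene0.png

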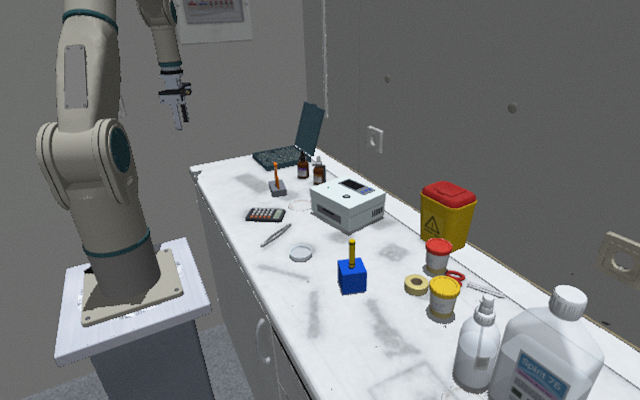

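View pics/top0.png

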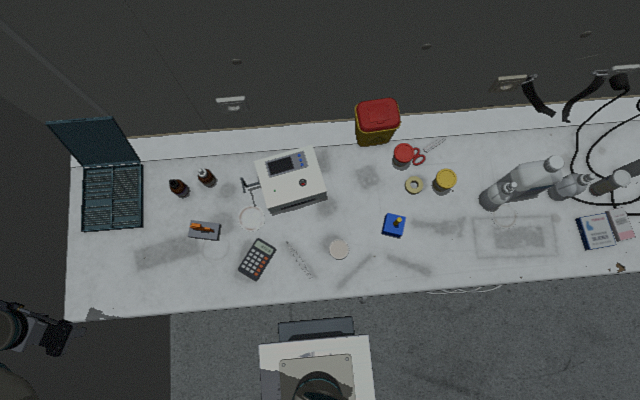

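The scene view shows the orange tag at about (276,175), the blue stylus stand at (351,275) and the analyser at (347,205). The top view shows the tag at (203,228), the hook at (247,185), the opening at (303,183) and the stylus at (398,220). I'll enlarge these.

```bash
python3 - <<'E'
import cv2
a=cv2.imread("pics/top0.png");b=cv2.imread("pics/scene0.png")
cv2.imwrite("pics/t_a.png",cv2.resize(a[140:250,170:340],None,fx=4.7,fy=4.7,interpolation=cv2.INTER_CUBIC))
cv2.imwrite("pics/s_a.png",cv2.resize(b[140:240,240:400],None,fx=5,fy=5,interpolation=cv2.INTER_CUBIC))
cv2.imwrite("pics/s_b.png",cv2.resize(b[225:305,310:400],None,fx=6,fy=6,interpolation=cv2.INTER_CUBIC))
E
```

```text
(no output)
```

View pics/t_a.png

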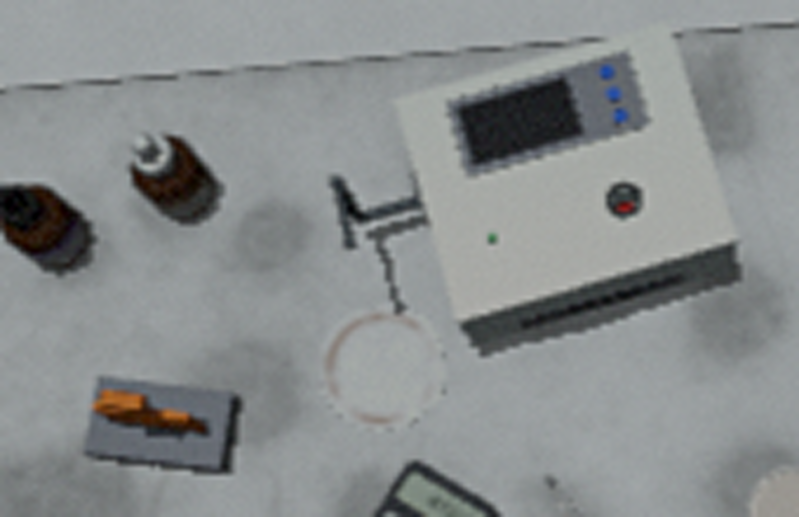

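View pics/s_a.png

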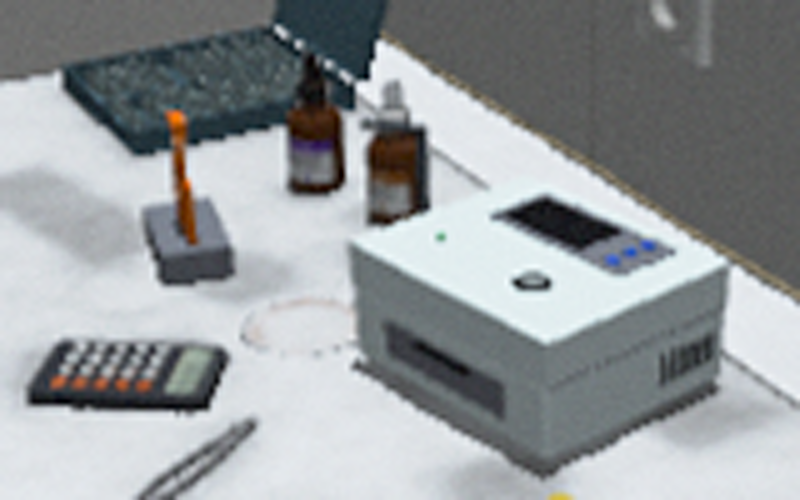

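```bash
cat > h.py <<'E'
import numpy as np,cv2
def load(n): return dict(np.load(n+".npz"))
def ray(c,u,v):
    d=np.array([(u-c["cx"])/c["fx"],(v-c["cy"])/c["fy"],1.0]); E=c["extrinsics"]
    return E[:3,3],E[:3,:3]@d
def onz(c,u,v,z):
    o,d=ray(c,u,v); return o+d*(z-o[2])/d[2]
def cloud(c):
    h,w=c["range_z"].shape; u,v=np.meshgrid(np.arange(w),np.arange(h))
    z=c["range_z"]; p=np.stack([(u-c["cx"])/c["fx"]*z,(v-c["cy"])/c["fy"]*z,z],-1)
    return p@c["extrinsics"][:3,:3].T+c["extrinsics"][:3,3]
def tri(c1,p1,c2,p2):
    o1,d1=ray(c1,*p1);o2,d2=ray(c2,*p2)
    s=np.linalg.lstsq(np.stack([d1,-d2],1),o2-o1,rcond=None)[0]
    a=o1+d1*s[0];b=o2+d2*s[1]; return (a+b)/2,np.linalg.norm(a-b)
def proj(c,p):
    E=c["extrinsics"];q=E[:3,:3].T@(np.asarray(p)-E[:3,3]); return c["fx"]*q[0]/q[2]+c["cx"],c["fy"]*q[1]/q[2]+c["cy"]
E
python3 - <<'E'
import cv2
a=cv2.imread("pics/top0.png");b=cv2.imread("pics/scene0.png")
cv2.imwrite("pics/t_h.png",cv2.resize(a[170:210,225:275],None,fx=15,fy=15,interpolation=cv2.INTER_NEAREST))
cv2.imwrite("pics/s_h.png",cv2.resize(b[145:195,300:355],None,fx=11,fy=11,interpolation=cv2.INTER_NEAREST))
from h import *
for n,(u0,u1,v0,v1) in (("top0",(225,275,170,210)),("scene0",(300,355,145,195))):
    c=load(n);P=cloud(c)[v0:v1,u0:u1]
    m=(P[...,2]>.1)&(P[...,2]<.16)
    print(n,m.sum())
    for v,u in np.argwhere(m): print(u+u0,v+v0,np.round(P[v,u],3),c["pixels"][v+v0,u+u0])
E
```

```text
top0 40
241 177 [0.616 0.163 0.124] [102 109 110]
242 177 [0.616 0.161 0.123] [120 124 127]
240 178 [0.614 0.167 0.12 ] [ 94 101 102]
241 178 [0.613 0.164 0.123] [54 63 68]
242 178 [0.613 0.161 0.125] [63 67 71]
241 179 [0.61  0.164 0.125] [48 52 58]
242 179 [0.61  0.161 0.125] [40 46 51]
243 179 [0.613 0.16  0.114] [90 92 92]
241 180 [0.607 0.164 0.125] [68 76 76]
242 180 [0.606 0.161 0.127] [39 47 50]
243 180 [0.612 0.161 0.106] [51 54 57]
241 181 [0.603 0.163 0.128] [ 97 102 102]
242 181 [0.603 0.16  0.128] [47 51 57]
243 181 [0.602 0.158 0.129] [20 21 21]
242 182 [0.6   0.161 0.128] [49 55 60]
243 182 [0.6   0.158 0.126] [17 22 26]
242 183 [0.597 0.161 0.127] [59 64 67]
243 183 [0.596 0.158 0.129] [39 45 49]
242 184 [0.593 0.16  0.133] [69 75 77]
243 184 [0.593 0.158 0.132] [40 46 50]
242 185 [0.589 0.16  0.134] [79 84 88]
243 185 [0.589 0.157 0.133] [48 56 61]
242 186 [0.587 0.161 0.132] [89 94 98]
243 186 [0.586 0.157 0.135] [68 75 77]
244 186 [0.587 0.155 0.129] [88 91 93]
243 187 [0.583 0.158 0.133] [53 60 63]
244 187 [0.582 0.154 0.137] [84 87 91]
243 188 [0.58  0.157 0.137]
[... 2447 characters left out ...]
.585 0.158 0.129] [58 63 69]
318 165 [0.589 0.159 0.128] [53 60 65]
319 165 [0.592 0.156 0.128] [57 63 67]
320 165 [0.598 0.161 0.125] [58 64 72]
321 165 [0.602 0.163 0.123] [50 57 63]
322 165 [0.605 0.161 0.123] [ 97 101 109]
323 165 [0.608 0.16  0.123] [106 110 116]
324 165 [0.611 0.159 0.123] [106 111 116]
323 166 [0.609 0.163 0.118] [28 30 35]
324 166 [0.612 0.161 0.118] [35 39 42]
323 167 [0.61  0.164 0.114] [40 36 38]
324 167 [0.613 0.163 0.114] [32 36 38]
323 168 [0.61  0.165 0.11 ] [49 47 45]
324 168 [0.612 0.162 0.111] [32 39 45]
323 169 [0.61  0.164 0.107] [55 47 47]
324 169 [0.613 0.164 0.106] [29 34 43]
323 170 [0.61  0.165 0.103] [45 43 44]
324 170 [0.612 0.162 0.104] [32 38 47]
```

View pics/t_h.png

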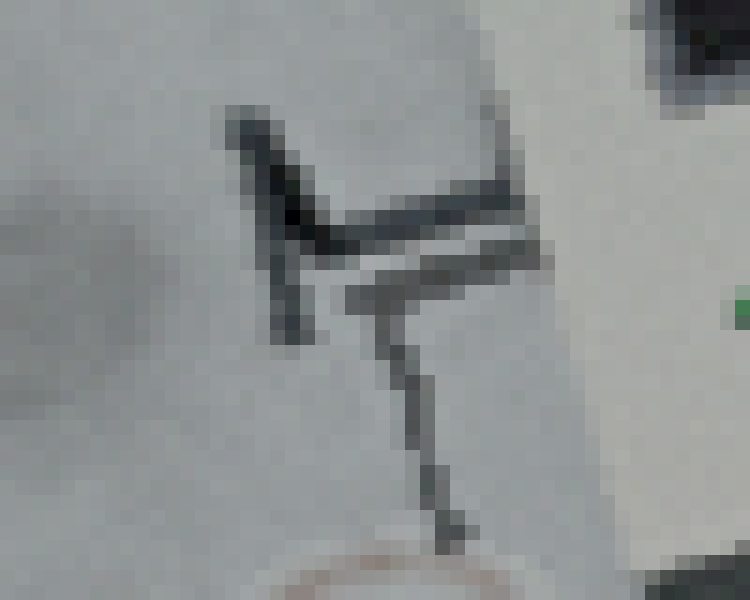

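View pics/s_h.png

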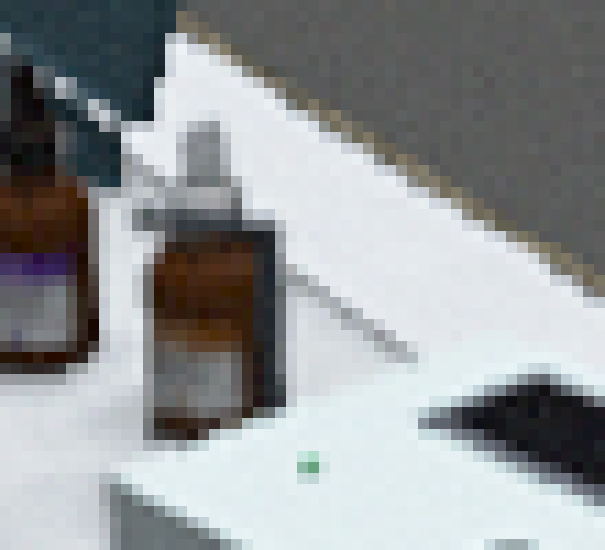

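View pics/s_b.png

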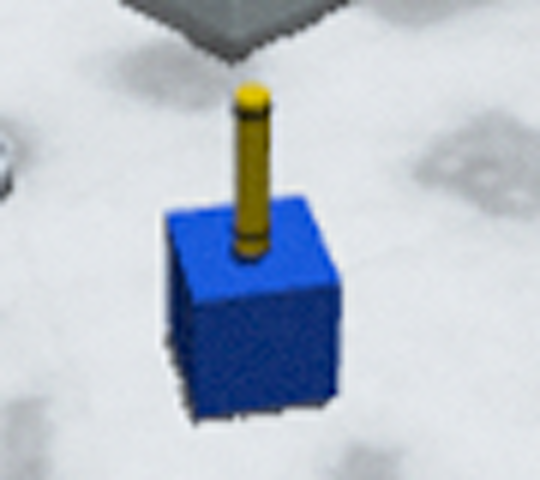

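The hook tip appears at top (244.3,191.5) and scene (312.5,164), with the rod running back to a post at top (241.5,178). The stylus handle stands at the centre of the blue block. Next I'll measure everything with masks in both views.

```bash
python3 - <<'E'
from h import *
T=load("top0");S=load("scene0");PT=cloud(T);PS=cloud(S)
np.set_printoptions(precision=4,suppress=True)
for n,c,P in(("T",T,PT),("S",S,PS)):
    # analyser top plane
    x,y,z=P[...,0],P[...,1],P[...,2]
    m=(abs(z-.085)<.008)&(x>.45)&(x<.8)&(y>-.15)&(y<.15)
    print(n,"top z med",np.median(z[m]))
    cn,_=cv2.findContours(m.astype(np.uint8),cv2.RETR_EXTERNAL,cv2.CHAIN_APPROX_NONE)
    k=max(cn,key=cv2.contourArea)[:,0]
    pts=np.array([onz(c,u,v,.085)[:2] for u,v in k],np.float32)
    r=cv2.minAreaRect(pts); print("rect",r)
    # colours
    hsv=cv2.cvtColor(c["pixels"],cv2.COLOR_RGB2HSV);H,s,V=cv2.split(hsv)
    for nm,mk in (("orange",(H<18)&(H>4)&(s>170)&(V>60)&(y>.15)&(y<.45)),("yellow",(H>20)&(H<35)&(s>150)&(V>60)&(abs(y+.15)<.15)&(x<.56)&(x>.3)),("blue",(H>105)&(H<125)&(s>150)&(y<-.03)&(x<.56)),("red",((H<8)|(H>172))&(s>130)&(V>60)&(y<.1)&(y>-.1)&(x>.5))):
        vv,uu=np.nonzero(mk)
        if len(uu)==0: print(nm,0);continue
        q=P[mk];print(nm,len(uu),"u",uu.min(),uu.max(),"v",vv.min(),vv.max(),"c",uu.mean(),vv.mean(),"med",np.median(q,0),"z",np.percentile(q[:,2],[2,98]),"x",np.percentile(q[:,0],[2,98]),"y",np.percentile(q[:,1],[2,98]))
E
```

```text
T top z med 0.08638665156015846
rect ((0.6182715892791748, 0.026529058814048767), (0.15299642086029053, 0.1802942007780075), 11.543573379516602)
orange 65 u 190 256 v 223 274 c 200.16923076923078 228.03076923076924 med [0.4911 0.2982 0.0812] z [0.0245 0.1116] x [0.3868 0.4982] y [0.1872 0.3253]
yellow 13 u 396 400 v 218 221 c 398.2307692307692 219.53846153846155 med [ 0.4546 -0.2638  0.1267] z [0.1178 0.1296] x [0.4503 0.4582] y [-0.2687 -0.26  ]
blue 427 u 332 588 v 213 399 c 426.2295081967213 227.903981264637 med [ 0.4414 -0.2647  0.0552] z [0.0066 0.0622] x [0.3425 0.4823] y [-0.8356 -0.2338]
red 6 u 301 304 v 183 184 c 302.5 183.66666666666666 med [ 0.5974 -0.008   0.0612] z [0.0601 0.0824] x [0.5918 0.6007] y [-0.0121 -0.0041]
S top z med 0.08567195879180772
rect ((0.615070104598999, 0.023101739585399628), (0.16163873672485352, 0.19320417940616608), 11.790458679199219)
orange 95 u 251 322 v 162 216 c 291.38947368421054 171.98947368421054 med [0.4909 0.2862 0.0598] z [0.0263 0.1094] x [0.4837 0.6542] y [0.263  0.3621]
yellow 115 u 350 354 v 239 266 c 351.7826086956522 252.18260869565216 med [ 0.453  -0.2705  0.0977] z [0.0577 0.1271] x [0.4486 0.4591] y [-0.2728 -0.2655]
blue 815 u 300 366 v 258 381 c 351.840490797546 276.6098159509202 med [ 0.4457 -0.2864  0.0445] z [0.0016 0.0577] x [0.4207 0.4794] y [-0.3001 -0.2421]
red 0
```

```bash
python3 - <<'E'
import cv2
a=cv2.imread("pics/top0.png");b=cv2.imread("pics/scene0.png")
cv2.imwrite("pics/t_t.png",cv2.resize(a[212:252,180:230],None,fx=15,fy=15,interpolation=cv2.INTER_NEAREST))
cv2.imwrite("pics/s_t.png",cv2.resize(b[158:200,262:292],None,fx=14,fy=14,interpolation=cv2.INTER_NEAREST))
E
```

```text
(no output)
```

View pics/t_t.png

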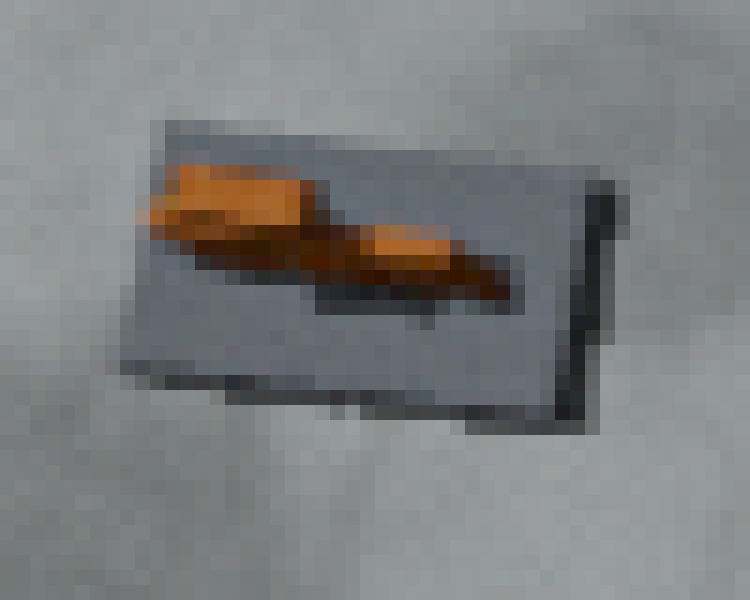

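View pics/s_t.png

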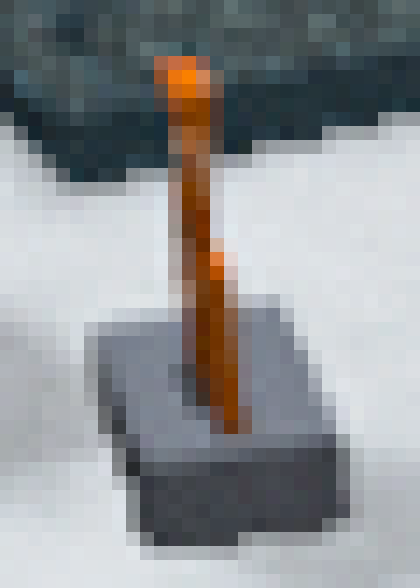

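The top view shows the stand's top corners at about (191,220), (220,223), (217,239.5) and (188.3,236.7), and the grip's top face at about (190.5–200.3, 223–227).

```bash
python3 - <<'E'
from h import *
np.set_printoptions(precision=4,suppress=True)
T=load("top0");S=load("scene0");PT=cloud(T);PS=cloud(S)
def tp(a,b): return (a/15+180-.5,b/15+212-.5)
def sp(a,b): return (a/14+262-.5,b/14+158-.5)
st=[onz(T,*tp(*p),.024)[:2] for p in((165,122),(600,168),(560,412),(125,370))]
st=np.array(st);print("stand",st,st.mean(0),cv2.minAreaRect(st.astype(np.float32)))
e=st[0]-st[1]+st[3]-st[2];print("ydir yaw",np.arctan2(-e[0],e[1]), "dims",np.linalg.norm(st[0]-st[1]),np.linalg.norm(st[0]-st[3]))
ss=np.array([onz(S,*sp(*p),.024)[:2] for p in((88,325),(280,305),(335,450),(140,468))]);print("standS",ss,ss.mean(0))
g=np.array([onz(T,*tp(*p),.108)[:2] for p in((165,165),(303,178),(312,226),(150,222))]);print("grip T",g,g.mean(0))
sg=onz(S,*sp(188,72),.108);print("grip S topcentre",sg)
print("tri grip",tri(T,tp(234,200),S,sp(188,72)))
hsv=cv2.cvtColor(T["pixels"],cv2.COLOR_RGB2HSV)
m=(hsv[...,1]>150)&(abs(PT[...,2]-.108)<.006)&(PT[...,1]>.26)&(PT[...,1]<.36)
print("T grip cloud",m.sum(),PT[m].mean(0),PT[m].min(0),PT[m].max(0))
hs=cv2.cvtColor(S["pixels"],cv2.COLOR_RGB2HSV)
m=(hs[...,1]>150)&(abs(PS[...,2]-.103)<.008)&(PS[...,1]>.26)&(PS[...,1]<.36)&(PS[...,0]<.54)
print("S grip cloud",m.sum(),PS[m].mean(0),PS[m].min(0),PS[m].max(0))
# stylus cap: edge at top
print("stylus tri",tri(T,(398.2,219.2),S,(351.8,240)))
print("stylus axis S lateral, at z=.091", )
# blue top face
for n,c,P in(("T",T,PT),("S",S,PS)):
    h=cv2.cvtColor(c["pixels"],cv2.COLOR_RGB2HSV);x,y,z=np.moveaxis(P,-1,0)
    m=(h[...,0]>100)&(h[...,0]<125)&(h[...,1]>150)&(abs(z-.056)<.007)&(abs(y+.27)<.06)&(abs(x-.45)<.06)
    k=max(cv2.findContours(m.astype(np.uint8),0,cv2.CHAIN_APPROX_NONE)[0],key=cv2.contourArea)[:,0]
    print(n,"blue",cv2.minAreaRect(np.array([onz(c,*p,.056)[:2] for p in k],np.float32)))
    m=((h[...,0]>20)&(h[...,0]<36)&(h[...,1]>120)&(abs(y+.27)<.04)&(abs(x-.45)<.04))
    for lo,hi in((.115,.135),(.095,.115),(.075,.095),(.056,.075)):
        k=m&(z>lo)&(z<hi); print(n,lo,k.sum(),P[k].mean(0) if k.any() else 0)
E
python3 - <<'E'
import cv2
a=cv2.imread("pics/top0.png");b=cv2.imread("pics/scene0.png")
cv2.imwrite("pics/o2.png",cv2.hconcat([cv2.resize(a[172:194,292:314],(396,396),interpolation=0),cv2.resize(b[185:207,335:357],(396,396),interpolation=0)]))
E
```

```text
stand [[0.5269 0.338 ]
 [0.5097 0.2512]
 [0.4612 0.261 ]
 [0.4773 0.347 ]] [0.4938 0.2993] ((0.4935951828956604, 0.29951632022857666), (0.08849363029003143, 0.05042777210474014), 78.80779266357422)
ydir yaw -0.19031699826618614 dims 0.08849363101021272 0.05043400913269443
standS [[0.4773 0.3504]
 [0.5251 0.3358]
 [0.5036 0.247 ]
 [0.4584 0.2627]] [0.4911 0.299 ]
grip T [[0.5007 0.3137]
 [0.4959 0.288 ]
 [0.4867 0.2866]
 [0.4901 0.3168]] [0.4934 0.3013]
grip S topcentre [0.4937 0.3003 0.108 ]
tri grip (array([0.4934, 0.301 , 0.1077]), np.float64(0.0009695701339951498))
T grip cloud 34 [0.4925 0.299  0.1085] [0.4862 0.2871 0.102 ] [0.4984 0.3122 0.112 ]
S grip cloud 16 [0.49   0.2926 0.1046] [0.4856 0.2854 0.0969] [0.4951 0.3075 0.1104]
stylus tri (array([ 0.4559, -0.2649,  0.1244]), np.float64(0.0010033267490661326))
stylus axis S lateral, at z=.091
T blue ((0.4545382559299469, -0.2649858593940735), (0.05364769697189331, 0.05558600276708603), 71.81393432617188)
T 0.115 15 [ 0.4541 -0.2647  0.1253]
T 0.095 7 [ 0.4515 -0.2617  0.1037]
T 0.075 5 [ 0.452  -0.2623  0.0818]
T 0.056 1 [ 0.4511 -0.2612  0.074 ]
S blue ((0.4517851769924164, -0.2716127932071686), (0.06397851556539536, 0.05659474804997444), 71.3680648803711)
S 0.115 34 [ 0.4536 -0.2693  0.1231]
S 0.095 37 [ 0.4534 -0.2704  0.1052]
S 0.075 37 [ 0.4538 -0.2702  0.0849]
S 0.056 30 [ 0.4537 -0.2705  0.0659]
```

View pics/o2.png

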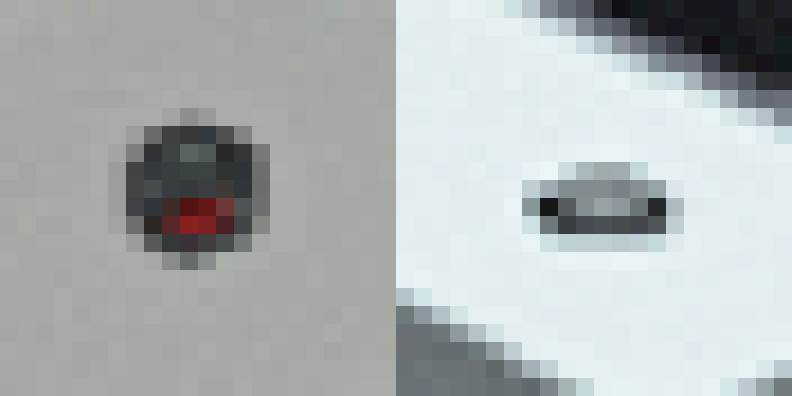

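```bash
cat >> h.py <<'E'
from station import manip
from scipy.spatial.transform import Rotation as Ro
def go(x,y,z,jaw_deg):
    s=manip.observe();R=Ro.from_quat(s["tool_rot"]).as_matrix();d=R.T@(np.array([x,y,z])-s["tcp_pos"])
    a=np.degrees(np.arctan2(R[1,1],R[0,1]));t=(a-jaw_deg+90)%180-90
    print("clock %.2f tcp %s jaw %.1f tilt %.2f w %.4f F %s j %s"%(s["clock"],np.round(s["tcp_pos"],4),a,np.degrees(np.arccos(-R[2,2])),s["width"],np.round(s["ft_force"],1),np.round(s["joint_pos"],2)))
    print("shift cm",np.round(d*100,2),"spin",round(t,1),"j7",round(s["joint_pos"][6],2))
E
python3 - <<'E'
from h import *
T=load("top0");S=load("scene0")
print("opening",tri(T,(302.05,182),S,(346,195.97)),onz(T,302.05,182,.085),onz(S,346,195.97,.085))
print("hooktip",tri(T,(244.2,191.6),S,(312.5,164.3)),onz(T,244.2,191.6,.135),onz(S,312.5,164.3,.135))
print("root",onz(T,241.7,178.3,.12),onz(S,323.5,165,.12))
go(.4933,.3003,.19,-10.9)
E
```

```text
opening (array([ 0.5962068 , -0.00715662,  0.08523004]), np.float64(0.00134390330256203)) [ 0.59691698 -0.00740893  0.085     ] [ 0.59567407 -0.00678915  0.085     ]
hooktip (array([0.56858029, 0.15479556, 0.13584841]), np.float64(0.0012661953758011338)) [0.56942587 0.15472997 0.135     ] [0.56877163 0.15664898 0.135     ]
root [0.61320037 0.16225676 0.12      ] [0.6128354  0.16568529 0.12      ]
clock 0.10 tcp [0.2545 0.5975 0.2047] jaw 66.9 tilt 0.10 w 0.0941 F [0.1 1.1 0.2] j [-1.23  0.63  0.04  1.52 -0.03  1.   -0.02]
shift cm [-33.61 -17.97   1.5 ] spin 77.8 j7 -0.02
```

The measured heights agree with the text: opening 85.2 mm, hook tip 135.8, grip top 107.7 and stylus top 124.4. Moving above the tag now.

```bash
python3 -m jog '[[[-4,-2,0,8],[-8,-4,0,16],[-12,-6,0,24],[-16,-8,0,32],[-20,-11,0,40],[-25,-13.5,0,48],[-30,-16,0,56],[-33.6,-18,0,64]]]' 0.4 20; python3 - <<'E'
from h import *
go(.4933,.3003,.19,-10.9)
E
```

```text
clock: 0.9
tcp_pos: [0.4921, 0.301, 0.2049]
tool_rot: [0.691, 0.723, -0.001, 0.0]
ft_force: [1.6, 0.7, -0.6]
width: 0.0564
clock 0.90 tcp [0.4921 0.301  0.2049] jaw 2.6 tilt 0.09 w 0.0564 F [ 1.6  0.7 -0.6] j [-0.82  0.55  0.35  1.73 -0.23  0.9  -0.33]
shift cm [-0.07  0.12  1.49] spin 13.5 j7 -0.33
```

```bash
python3 -m jog '[[[0,0,0,8],[-0.1,0.1,0.5,13.5],[-0.1,0.1,1.5,13.5],[-0.1,0.1,4,13.5],[-0.1,0.1,4,13.5],[-0.1,0.1,4,13.5]]]'; python3 - <<'E'
from h import *
go(.4933,.3003,.082,-10.9)
c=manip.capture("scene");cv2.imwrite("pics/a1.png",cv2.resize(c["pixels"][110:210,230:330,::-1],None,fx=6,fy=6))
c=manip.capture("top");cv2.imwrite("pics/a2.png",cv2.resize(c["pixels"][180:270,150:270,::-1],None,fx=6,fy=6))
E
```

```text
clock: 1.5
tcp_pos: [0.4924, 0.3, 0.1644]
tool_rot: [0.77, 0.638, -0.002, 0.0]
ft_force: [1.2, 1.3, 0.5]
width: 0.0565
clock 1.50 tcp [0.4924 0.3    0.1644] jaw -10.8 tilt 0.19 w 0.0565 F [1.2 1.3 0.5] j [-0.85  0.6   0.39  1.78 -0.3   0.83 -0.5 ]
shift cm [0.07 0.1  8.24] spin 0.1 j7 -0.5
```

View pics/a1.png

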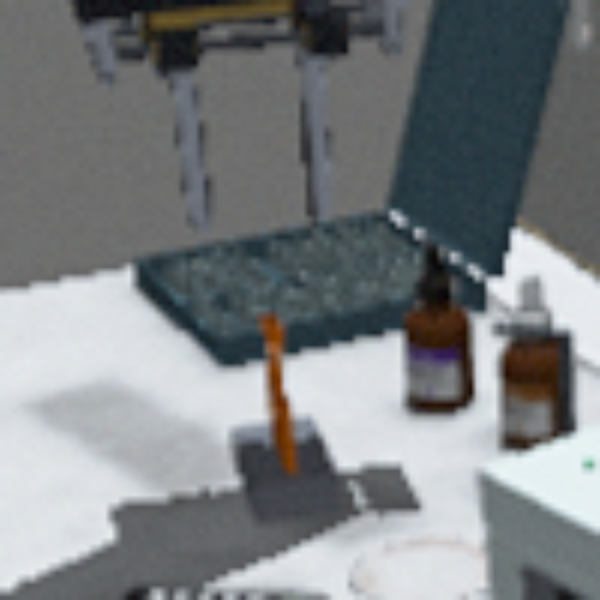

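View pics/a2.png

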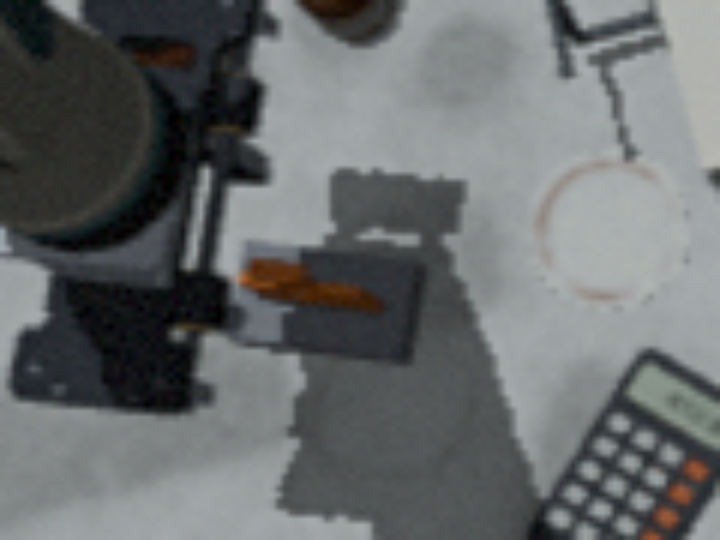

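The fingers straddle the tag, at scene-crop columns 195 and 315 with the tag at 272. Alignment looks fine, so I'll descend and grip.

```bash
python3 -m jog '[[[0.1,0.1,3,0],[0.1,0.1,6,0],[0.1,0.1,7.5,0],[0.1,0.1,8.2,0],[0.1,0.1,8.2,0],[0.1,0.1,8.2,0]]]'
python3 -m jog '[[[0,0,0,0],[0,0,0,0],[0,0,0,0],[0,0,0,0],[0,0,0,0],[0,0,0,0],[0,0,0,0]]]' 1 20; python3 - <<'E'
from h import *
go(.4933,.3003,.12,-10.9)
E
```

```text
clock: 2.2
tcp_pos: [0.4955, 0.3014, 0.0846]
tool_rot: [0.771, 0.637, 0.001, 0.001]
ft_force: [-0.2, -0.2, 1.0]
width: 0.0564
clock: 2.9
tcp_pos: [0.4954, 0.3015, 0.0846]
tool_rot: [0.771, 0.637, 0.001, 0.0]
ft_force: [-0.2, 0.5, 0.6]
width: 0.0103
clock 2.90 tcp [0.4954 0.3015 0.0846] jaw -10.8 tilt 0.09 w 0.0103 F [-0.2  0.5  0.6] j [-0.81  0.71  0.34  1.83 -0.36  0.66 -0.45]
shift cm [-0.16 -0.17 -3.54] spin 0.1 j7 -0.45
```

```bash
python3 -m jog '[[[0,0,-1,0],[0,0,-2.5,0],[0,0,-5,0],[0,0,-8,0],[0,0,-10,0],[0,0,-10,0],[0,0,-10,0]]]'; python3 - <<'E'
from h import *
go(.5308,.147,.1835-.0188+.003,11.3)
c=manip.capture("scene");cv2.imwrite("pics/b1.png",cv2.resize(c["pixels"][90:210,230:350,::-1],None,fx=5,fy=5))
c=manip.capture("top");cv2.imwrite("pics/b2.png",cv2.resize(c["pixels"][170:270,130:270,::-1],None,fx=5,fy=5))
E
```

```text
clock: 3.6
tcp_pos: [0.4951, 0.3016, 0.1848]
tool_rot: [0.771, 0.637, 0.001, 0.0]
ft_force: [-0.3, -0.2, -0.6]
width: 0.0096
clock 3.60 tcp [0.4951 0.3016 0.1848] jaw -10.8 tilt 0.11 w 0.0096 F [-0.3 -0.2 -0.6] j [-0.86  0.58  0.41  1.75 -0.29  0.87 -0.51]
shift cm [-14.51   6.41   1.71] spin -22.1 j7 -0.51
```

View pics/b1.png

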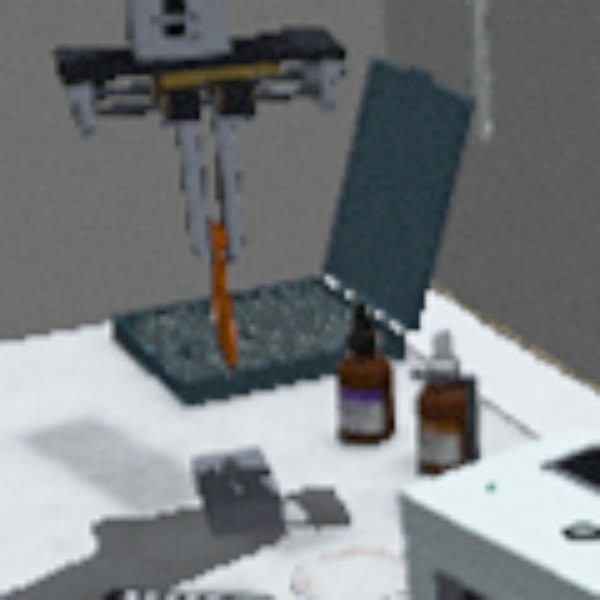

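View pics/b2.png

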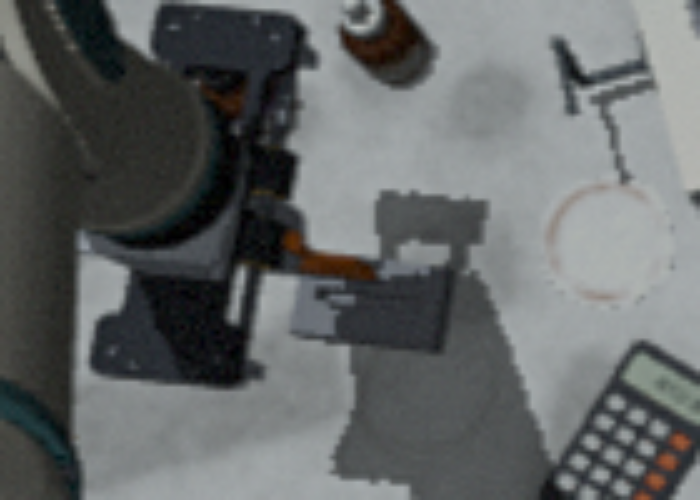

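The tag is out of the stand, gripped at 9.6 mm and hanging straight. Moving to the pre-hook pose, high first.

```bash
python3 - <<'E'
from h import *
go(.5365,.1486,.1848,11.5)
E
```

```text
clock 3.70 tcp [0.4943 0.3012 0.1836] jaw -10.8 tilt 0.06 w 0.0098 F [-0.4 -1.  -0.8] j [-0.86  0.58  0.41  1.75 -0.29  0.87 -0.51]
shift cm [-14.2    7.01  -0.11] spin -22.3 j7 -0.51
```

```bash
python3 -m jog '[[[-2.5,1.2,0,-5],[-6,3,0,-10],[-9.5,4.7,0,-15],[-12.5,6.2,0,-20],[-14.2,7,0,-22.3],[-14.2,7,0,-22.3],[-14.2,7,0,-22.3]]]'; python3 - <<'E'
from h import *
go(.5414,.1496,.167,11.5)
c=manip.capture("scene");np.savez("scene1.npz",**c);cv2.imwrite("pics/c1.png",cv2.resize(c["pixels"][100:200,260:360,::-1],None,fx=6,fy=6))
c=manip.capture("top");np.savez("top1.npz",**c);cv2.imwrite("pics/c2.png",cv2.resize(c["pixels"][140:220,200:300,::-1],None,fx=7,fy=7))
E
```

```text
clock: 4.4
tcp_pos: [0.5357, 0.149, 0.1828]
tool_rot: [0.633, 0.774, -0.001, -0.001]
ft_force: [0.2, 0.3, -0.5]
width: 0.0098
clock 4.40 tcp [0.5357 0.149  0.1828] jaw 11.4 tilt 0.14 w 0.0098 F [ 0.2  0.3 -0.5] j [-0.51  0.54  0.29  1.81 -0.2   0.82  0.08]
shift cm [-0.05  0.57  1.57] spin -0.1 j7 0.08
```

View pics/c1.png

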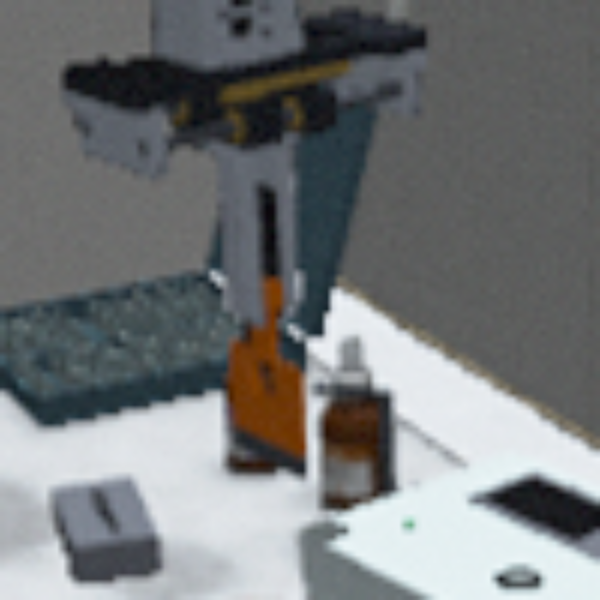

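View pics/c2.png

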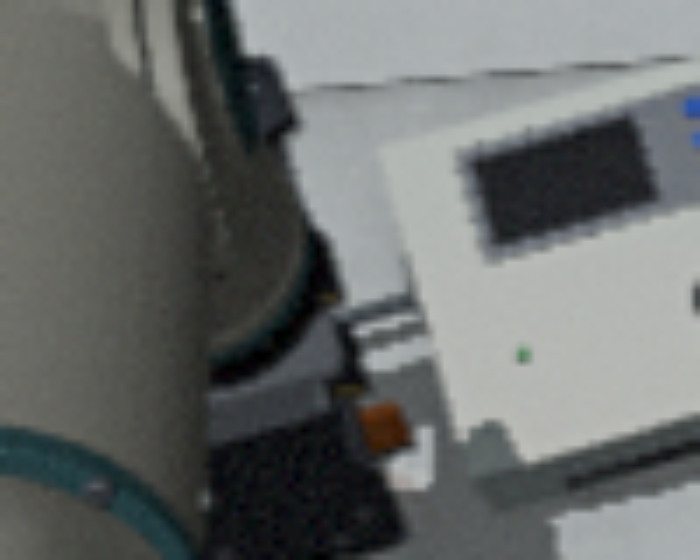

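In the scene view the tag is upright, with its plate at columns 298–310 and rows 155–178. I'll measure its pose in the hand.

```bash
python3 - <<'E'
from h import *
np.set_printoptions(precision=4,suppress=True)
S=load("scene1");P=cloud(S)
h=cv2.cvtColor(S["pixels"],cv2.COLOR_RGB2HSV);x,y,z=np.moveaxis(P,-1,0)
m=(h[...,0]<20)&(h[...,1]>150)&(y<.25)&(y>.08)&(x<.6)&(z>.08)
q=P[m];print(m.sum(),q.mean(0),q.min(0),q.max(0))
# plane fit
c=np.median(q,0);d=q-c;d=d[np.abs(d).max(1)<.06]
U,s,V=np.linalg.svd(d-d.mean(0));n=V[2]*np.sign(V[2][0]);print("normal",n,"yaw deg",np.degrees(np.arctan2(n[1],n[0])),"tilt",np.degrees(np.arcsin(n[2])))
ax=np.array([np.cos(.2015),np.sin(.2015)]);ay=np.array([-ax[1],ax[0]])
TC=np.array([.5357,.149])
for lo in np.arange(.09,.20,.01):
    k=q[(q[:,2]>=lo)&(q[:,2]<lo+.01)]
    if len(k): 
        v=(k[:,:2]-TC)@ay;w=(k[:,:2]-TC)@ax;print("%.2f n%d y' %.4f..%.4f x' %.4f"%(lo,len(k),v.min(),v.max(),np.median(w)))
b=cv2.resize(S["pixels"][148:182,288:318,::-1],None,fx=17,fy=17,interpolation=0);cv2.imwrite("pics/c3.png",b)
E
```

```text
206 [0.5338 0.144  0.1531] [0.5018 0.1175 0.1162] [0.5639 0.18   0.3796]
normal [ 0.9796  0.1983 -0.0312] yaw deg 11.443503056991807 tilt -1.7888478059841293
0.11 n11 y' -0.0284..0.0263 x' -0.0032
0.12 n35 y' -0.0312..0.0231 x' -0.0038
0.13 n38 y' -0.0303..0.0319 x' -0.0032
0.14 n35 y' -0.0314..0.0305 x' -0.0032
0.15 n25 y' -0.0311..0.0232 x' -0.0027
0.16 n27 y' -0.0306..0.0209 x' -0.0027
0.17 n11 y' -0.0118..0.0104 x' -0.0023
0.18 n5 y' -0.0128..-0.0038 x' -0.0006
0.19 n7 y' -0.0131..-0.0098 x' -0.0006
0.20 n8 y' -0.0122..-0.0074 x' -0.0012
```

View pics/c3.png

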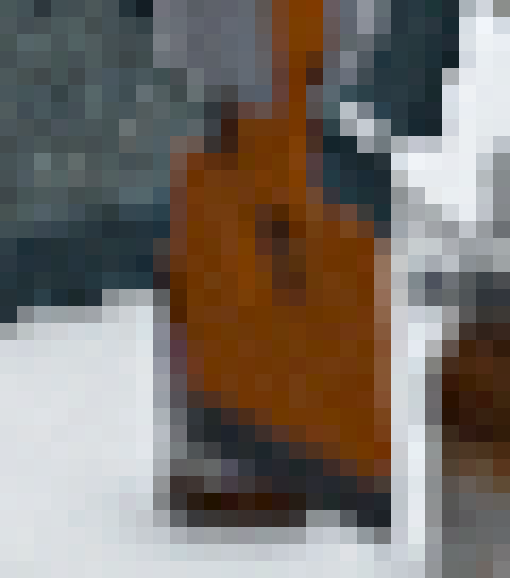

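```bash
python3 - <<'E'
from h import *
S=load("scene1");n=np.array([np.cos(.2),np.sin(.2),0]);p0=np.array([.5357,.149,.15])+n*-.0005
o,d=ray(S,304.3,162.5);t=((p0-o)@n)/(d@n);print("hole",o+d*t)
go(.5357,.149,.167,11.5)
E
python3 -m jog '[[[0,0,0.8,0],[0,0,1.6,0],[0,0,1.6,0],[0,1,1.6,0],[0,2,1.6,0],[0,2,1.6,0]]]'; python3 - <<'E'
from h import *
go(.5688+.0245,.1552+.005,.158,11.5)
c=manip.capture("scene");np.savez("scene2.npz",**c);cv2.imwrite("pics/d1.png",cv2.resize(c["pixels"][140:190,280:340,::-1],None,fx=12,fy=12,interpolation=0))
E
```

```text
hole [0.53579149 0.14603194 0.15172936]
clock 4.50 tcp [0.5356 0.1504 0.183 ] jaw 11.6 tilt 0.11 w 0.0099 F [ 0.5  0.2 -0.9] j [-0.52  0.54  0.29  1.81 -0.2   0.82  0.08]
shift cm [-0.14 -0.02  1.6 ] spin 0.1 j7 0.08
clock: 5.1
tcp_pos: [0.5576, 0.1548, 0.1673]
tool_rot: [0.632, 0.775, 0.0, 0.0]
ft_force: [-0.1, -0.8, -0.7]
width: 0.0097
clock 5.10 tcp [0.5576 0.1548 0.1673] jaw 11.6 tilt 0.05 w 0.0097 F [-0.1 -0.8 -0.7] j [-0.5   0.59  0.28  1.77 -0.21  0.82  0.08]
shift cm [-0.19  3.6   0.93] spin 0.1 j7 0.08
```

View pics/d1.png

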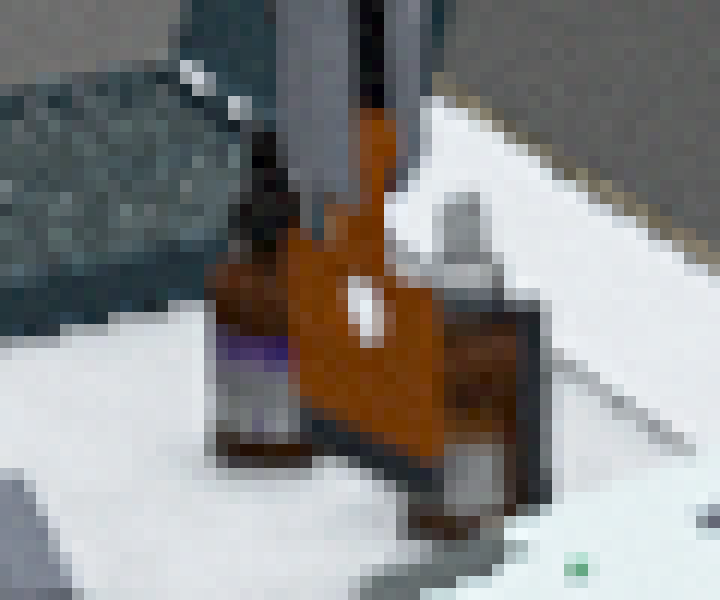

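```bash
python3 - <<'E'
from h import *
S=load("scene2");n=np.array([np.cos(.2),np.sin(.2),0]);ay=np.array([-n[1],n[0],0])
p0=np.array([.5576,.1548,.15])
px=S["pixels"][160:172,304:316].astype(float);m=px.min(-1)>110;v,u=np.nonzero(m);w=px.min(-1)[m];uc=304+(u*w).sum()/w.sum();vc=160+(v*w).sum()/w.sum();print(uc,vc,m.sum())
o,d=ray(S,uc,vc);t=((p0-o)@n)/(d@n);H=o+d*t;print("hole",H)
tip=tri(load("top0"),(244.2,191.6),S,(312.5,164.3))[0];tip=np.array([.5688,.1552,.1355])
print("tip-hole x'",(tip-H)@n,"y'",(tip-H)@ay,"z",tip[2]-H[2])
P=cloud(S);h=cv2.cvtColor(S["pixels"],cv2.COLOR_RGB2HSV);x,y,z=np.moveaxis(P,-1,0)
k=(h[...,0]<20)&(h[...,1]>150)&(y<.25)&(y>.08)&(x<.6)&(z>.11)&(z<.145)
q=P[k];v=(q-p0)@ay;print("plate y' rel TCP",np.percentile(v,[1,99]),"mid",np.percentile(v,[1,99]).mean(),"x'",np.median((q-p0)@n))
E
```

```text
311.74901617839964 163.33909051158724 27
hole [0.55995469 0.14318394 0.14475022]
tip-hole x' 0.01105621340413999 y' 0.010019248263729425 z -0.009250215657437
plate y' rel TCP [-0.03142459  0.02646205] mid -0.002481269143130193 x' -0.0025888751372422666
```

```bash
python3 - <<'E'
from h import *
S=load("scene2");n=np.array([np.cos(.2),np.sin(.2),0]);ay=np.array([-n[1],n[0],0])
p0=np.array([.5576,.1548,.15])
for off in(-.0005,0.0):
  for uv in((310,165.3),(309.7,165.3)):
    o,d=ray(S,*uv);t=((p0+n*off-o)@n)/(d@n);H=o+d*t
    to,td=ray(S,312.5,164.3);tip=to+td*((.1355-to[2])/td[2])
    print("hole",H,"tip(scene)",tip,"x'",(tip-H)@n,"y'",(tip-H)@ay,"z",tip[2]-H[2])
E
```

```text
hole [0.55765095 0.1520319  0.13555186] tip(scene) [0.56823914 0.1555223  0.1355    ] x' 0.011070560590235345 y' 0.001317285700550982 z -5.186041017352094e-05
hole [0.55733166 0.15360701 0.13507681] tip(scene) [0.56823914 0.1555223  0.1355    ] x' 0.011070560590235373 y' -0.0002898665143115086 z 0.00042318939918650766
hole [0.55800595 0.15279741 0.135211  ] tip(scene) [0.56823914 0.1555223  0.1355    ] x' 0.010570560590235391 y' 0.0006375561118030436 z 0.0002890023767702643
hole [0.55768641 0.15437373 0.13473559] tip(scene) [0.56823914 0.1555223  0.1355    ] x' 0.010570560590235322 y' -0.0009708202183722462 z 0.0007644140160432689
```

In this view the hole at (310,165.3) lines up with the hook tip to within about 1 mm sideways and in height. Advancing along the rod's slope.

```bash
python3 -m jog '[[[0,0.7,0,0],[0,1.4,0.05,0],[0,2.1,0.3,0],[0,2.8,0.6,0],[0,3.6,0.9,0],[0,3.6,0.9,0],[0,3.6,0.9,0]]]'; python3 - <<'E'
from h import *
go(.5688+.0245,.1552+.005,.151,11.5)
c=manip.capture("scene");cv2.imwrite("pics/e1.png",cv2.resize(c["pixels"][140:190,280:340,::-1],None,fx=12,fy=12,interpolation=0))
E
```

```text
clock: 5.85
tcp_pos: [0.5915, 0.1616, 0.1577]
tool_rot: [0.632, 0.775, -0.001, -0.0]
ft_force: [0.3, -0.4, -0.5]
width: 0.0097
clock 5.85 tcp [0.5915 0.1616 0.1577] jaw 11.6 tilt 0.09 w 0.0097 F [ 0.3 -0.4 -0.5] j [-0.48  0.64  0.28  1.68 -0.22  0.85  0.09]
shift cm [-0.17  0.14  0.67] spin 0.1 j7 0.09
```

View pics/e1.png

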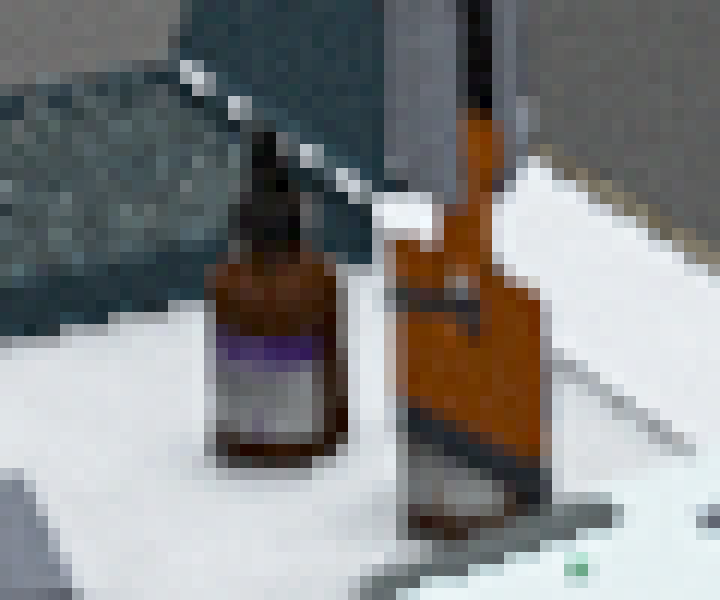

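The rod runs from the tip at crop (390,295) into the hole at (468,300). Lowering onto the rod.

```bash
python3 -m jog '[[[0,0,0.2,0],[0,0,0.4,0],[0,0,0.5,0],[0,0,0.5,0]]]'; python3 -m jog '[[[0,0,0.15,0],[0,0,0.15,0],[0,0,0.15,0]]]'
```

```text
clock: 6.3
tcp_pos: [0.5913, 0.1616, 0.1529]
tool_rot: [0.632, 0.775, -0.001, -0.0]
ft_force: [0.2, 0.8, 1.0]
width: 0.0097
clock: 6.6
tcp_pos: [0.5925, 0.1619, 0.1521]
tool_rot: [0.632, 0.775, 0.001, 0.0]
ft_force: [1.8, 0.1, 2.9]
width: 0.0097
```

Contact at +2.9 N. Releasing.

```bash
python3 -m jog '[[[0,0,0,0],[0,0,0,0],[0,0,0,0],[0,0,0,0],[0,0,0,0],[0,0,0,0]]]' 0.55; python3 - <<'E'
from h import *
go(.5688+.0245,.1552+.005,.151,11.5)
c=manip.capture("scene");cv2.imwrite("pics/f1.png",cv2.resize(c["pixels"][130:190,280:340,::-1],None,fx=10,fy=10,interpolation=0))
E
```

```text
clock: 7.2
tcp_pos: [0.5924, 0.1619, 0.152]
tool_rot: [0.632, 0.775, 0.0, 0.0]
ft_force: [-0.1, -0.5, 0.1]
width: 0.0422
clock 7.20 tcp [0.5924 0.1619 0.152 ] jaw 11.6 tilt 0.06 w 0.0422 F [-0.1 -0.5  0.1] j [-0.48  0.65  0.27  1.68 -0.22  0.84  0.09]
shift cm [-0.18  0.05  0.1 ] spin 0.1 j7 0.09
```

View pics/f1.png

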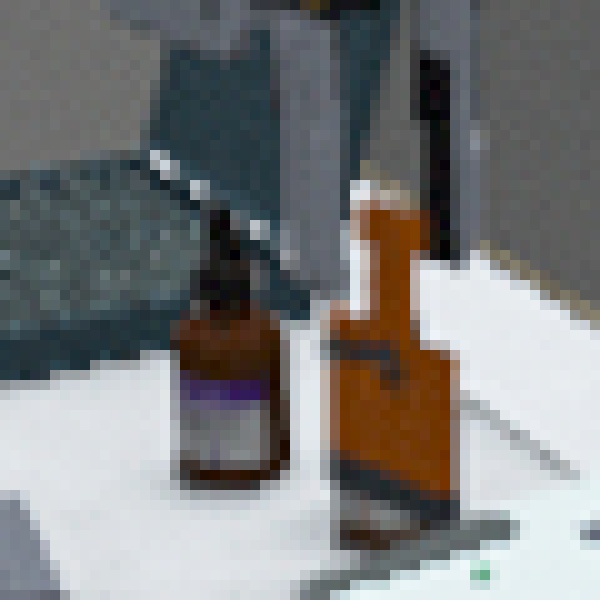

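The tag hangs free on the rod with the fingers clear. Lifting straight up.

```bash
python3 -m jog '[[[0,0,-1,0],[0,0,-3,0],[0,0,-6,0],[0,0,-9,0],[0,0,-12,0],[0,0,-12,0]]]'; python3 - <<'E'
from h import *
go(.4555,-.265,.22,0)
for a in range(-90,90,30): 
    pass
c=manip.capture("scene");cv2.imwrite("pics/g1.png",cv2.resize(c["pixels"][130:190,280:340,::-1],None,fx=10,fy=10,interpolation=0))
E
```

```text
clock: 7.85
tcp_pos: [0.5951, 0.1621, 0.2773]
tool_rot: [0.632, 0.775, 0.004, 0.003]
ft_force: [-0.8, 0.2, 0.7]
width: 0.0425
clock 7.85 tcp [0.5951 0.1621 0.2773] jaw 11.6 tilt 0.59 w 0.0425 F [-0.8  0.2  0.7] j [-0.51  0.52  0.32  1.54 -0.18  1.1   0.05]
shift cm [-39.05 -22.3    5.47] spin 11.6 j7 0.05
```

View pics/g1.png

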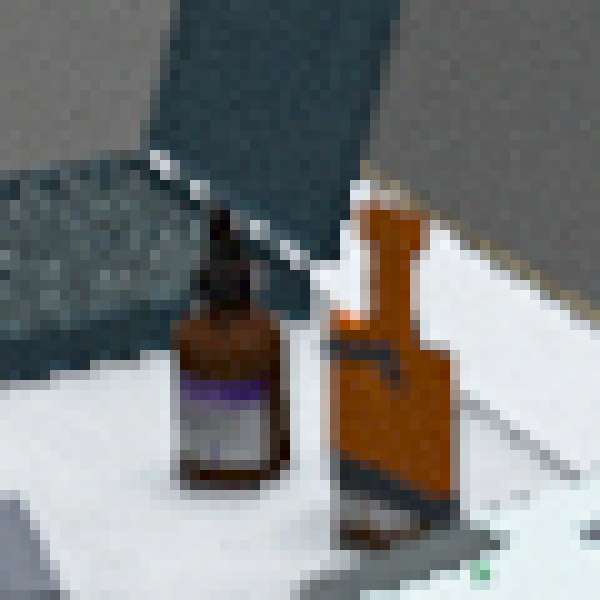

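The tag hangs steadily. Moving over the stylus.

```bash
python3 -m jog '[[[-3,-1.7,0,0],[-7,-4,0,0],[-11,-6.3,0,0],[-15.5,-8.9,0,0],[-20,-11.4,0,0],[-24.5,-14,0,0],[-29,-16.6,0,0],[-33,-18.8,0,0]]]' 0.5; python3 - <<'E'
from h import *
go(.4555,-.265,.19,11.5)
E
```

```text
clock: 8.7
tcp_pos: [0.4751, -0.1974, 0.273]
tool_rot: [0.632, 0.775, 0.002, 0.001]
ft_force: [0.9, 0.2, -0.3]
width: 0.047
clock 8.70 tcp [ 0.4751 -0.1974  0.273 ] jaw 11.6 tilt 0.31 w 0.0470 F [ 0.9  0.2 -0.3] j [ 0.07  0.37  0.38  1.81 -0.17  0.99  0.72]
shift cm [-6.24 -3.32  8.27] spin 0.1 j7 0.72
```

```bash
python3 -m jog '[[[-3,-1.6,1,0],[-6.2,-3.3,3,0],[-6.2,-3.3,6,0],[-6.2,-3.3,8,0],[-6.2,-3.3,9.5,0],[-6.2,-3.3,9.5,0],[-6.2,-3.3,9.5,0]]]'; python3 - <<'E'
from h import *
go(.4555,-.265,.086,11.5)
c=manip.capture("scene");np.savez("scene3.npz",**c);cv2.imwrite("pics/k1.png",cv2.resize(c["pixels"][180:305,290:415,::-1],None,fx=4.7,fy=4.7))
c=manip.capture("top");np.savez("top3.npz",**c);cv2.imwrite("pics/k2.png",cv2.resize(c["pixels"][180:270,340:450,::-1],None,fx=6,fy=6))
E
```

```text
clock: 9.4
tcp_pos: [0.4553, -0.2644, 0.1775]
tool_rot: [0.632, 0.775, 0.002, 0.001]
ft_force: [0.7, -0.6, 0.1]
width: 0.0472
clock 9.40 tcp [ 0.4553 -0.2644  0.1775] jaw 11.6 tilt 0.27 w 0.0472 F [ 0.7 -0.6  0.1] j [ 0.24  0.51  0.35  1.9  -0.25  0.77  0.93]
shift cm [-0.08 -0.03  9.15] spin 0.1 j7 0.93
```

View pics/k1.png

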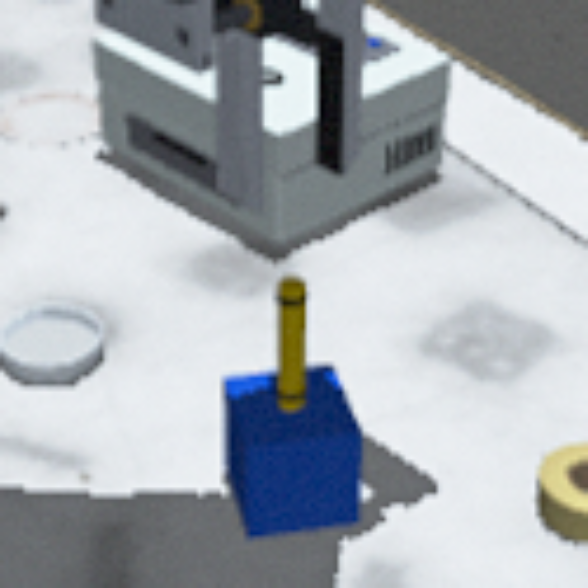

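View pics/k2.png

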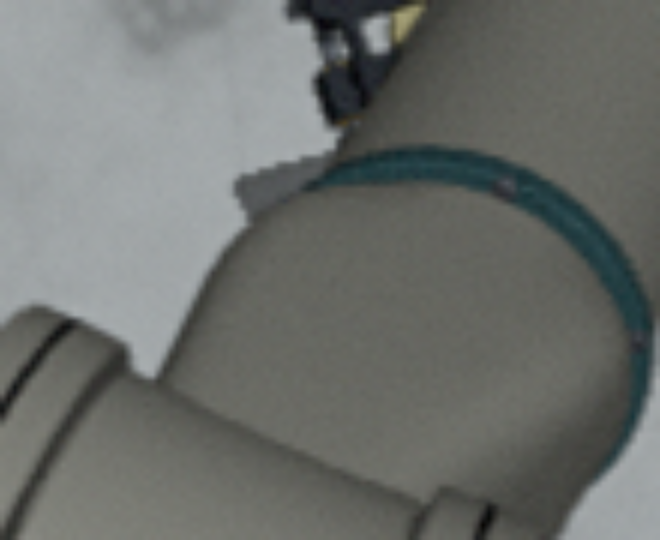

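The fingers straddle the stylus, at crop columns 240 and 340 with the stylus at 291. Descending and gripping.

```bash
python3 -m jog '[[[0,0,3,0],[0,0,6,0],[0,0,8,0],[0,0,9.1,0],[0,0,9.1,0],[0,0,9.1,0]]]'
python3 -m jog '[[[0,0,0,0],[0,0,0,0],[0,0,0,0],[0,0,0,0],[0,0,0,0],[0,0,0,0],[0,0,0,0]]]' 1 40; python3 - <<'E'
from h import *
go(.4555,-.265,.2,11.5)
E
```

```text
clock: 10.1
tcp_pos: [0.4572, -0.2651, 0.0883]
tool_rot: [0.632, 0.775, 0.003, 0.002]
ft_force: [-0.1, 0.1, 0.7]
width: 0.0471
clock: 10.8
tcp_pos: [0.4573, -0.2651, 0.0884]
tool_rot: [0.632, 0.775, 0.003, 0.002]
ft_force: [-0.3, 0.2, 2.9]
width: 0.0133
clock 10.80 tcp [ 0.4573 -0.2651  0.0884] jaw 11.6 tilt 0.43 w 0.0133 F [-0.3  0.2  2.9] j [ 0.29  0.64  0.28  1.97 -0.32  0.56  0.99]
shift cm [  0.04  -0.09 -11.16] spin 0.1 j7 0.99
```

```bash
python3 -m jog '[[[0,0,-2,0],[0,0,-5,0],[0,0,-8,0],[0,0,-11,0],[0,0,-13,0],[0,0,-13,0]]]'; python3 - <<'E'
from h import *
go(.596,-.0075,.21,11.5)
c=manip.capture("scene");np.savez("scene4.npz",**c);cv2.imwrite("pics/l1.png",cv2.resize(c["pixels"][180:305,290:415,::-1],None,fx=4.7,fy=4.7))
E
```

```text
clock: 11.4
tcp_pos: [0.4578, -0.2662, 0.2208]
tool_rot: [0.632, 0.775, 0.003, 0.005]
ft_force: [0.1, -0.0, 0.0]
width: 0.0132
clock 11.40 tcp [ 0.4578 -0.2662  0.2208] jaw 11.6 tilt 0.70 w 0.0132 F [ 0.1 -0.   0. ] j [ 0.22  0.45  0.38  1.85 -0.22  0.87  0.9 ]
shift cm [22.57 18.72  1.21] spin 0.1 j7 0.9
```

View pics/l1.png

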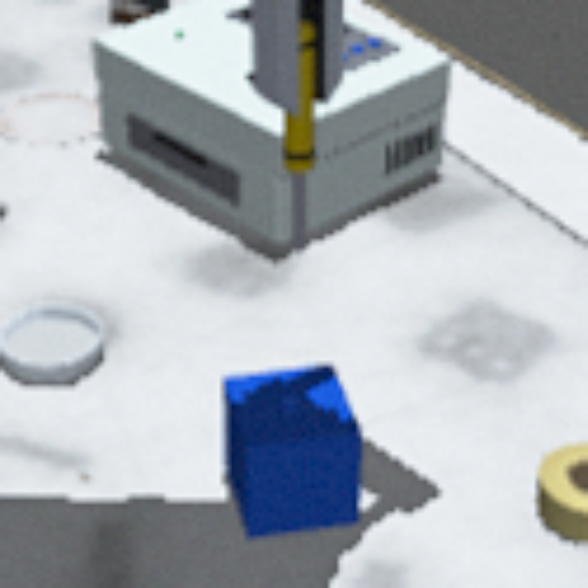

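The stylus is out and upright. Moving over the opening.

```bash
python3 -m jog '[[[2.4,2,0,0],[6,5,0,0],[9.8,8.1,0,0],[13.6,11.3,0,0],[17.4,14.4,0,0],[20.5,17,0,0],[22.6,18.7,0,0],[22.6,18.7,0,0]]]'; python3 -m jog '[[[0,0,0,0],[0,0,0,0]]]'; python3 - <<'E'
from h import *
go(.596,-.0075,.19,11.5)
c=manip.capture("scene");np.savez("scene5.npz",**c);cv2.imwrite("pics/m1.png",cv2.resize(c["pixels"][140:215,300:400,::-1],None,fx=8,fy=8,interpolation=0))
c=manip.capture("top");np.savez("top5.npz",**c);cv2.imwrite("pics/m2.png",cv2.resize(c["pixels"][140:240,230:350,::-1],None,fx=6,fy=6))
E
```

```text
clock: 12.25
tcp_pos: [0.5951, -0.0005, 0.2178]
tool_rot: [0.629, 0.777, 0.003, 0.002]
ft_force: [-0.4, 0.2, -1.3]
width: 0.0132
clock: 12.45
tcp_pos: [0.5939, -0.0009, 0.2162]
tool_rot: [0.629, 0.777, 0.002, 0.001]
ft_force: [-0.5, 0.7, -0.9]
width: 0.0131
clock 12.45 tcp [ 0.5939 -0.0009  0.2162] jaw 12.0 tilt 0.26 w 0.0131 F [-0.5  0.7 -0.9] j [-0.27  0.55  0.36  1.68 -0.23  0.95  0.38]
shift cm [-0.69  0.06  2.62] spin 0.5 j7 0.38
```

View pics/m1.png

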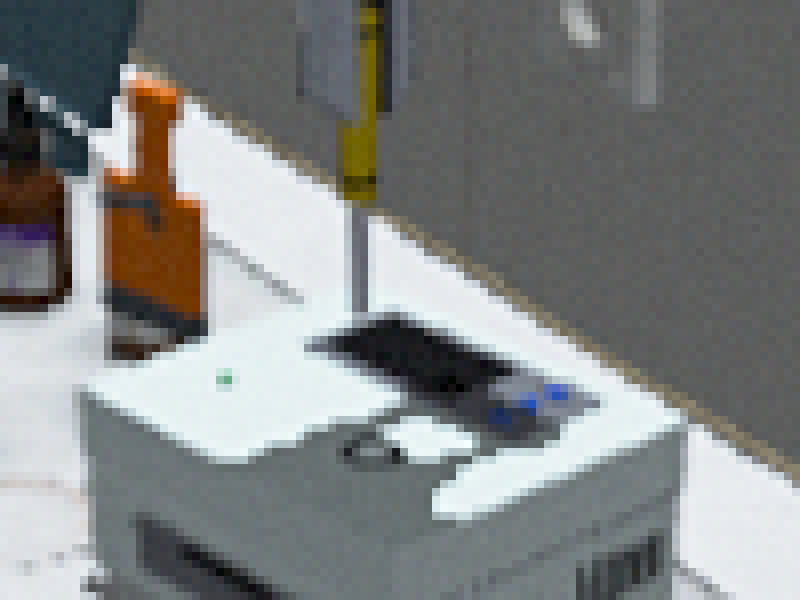

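View pics/m2.png

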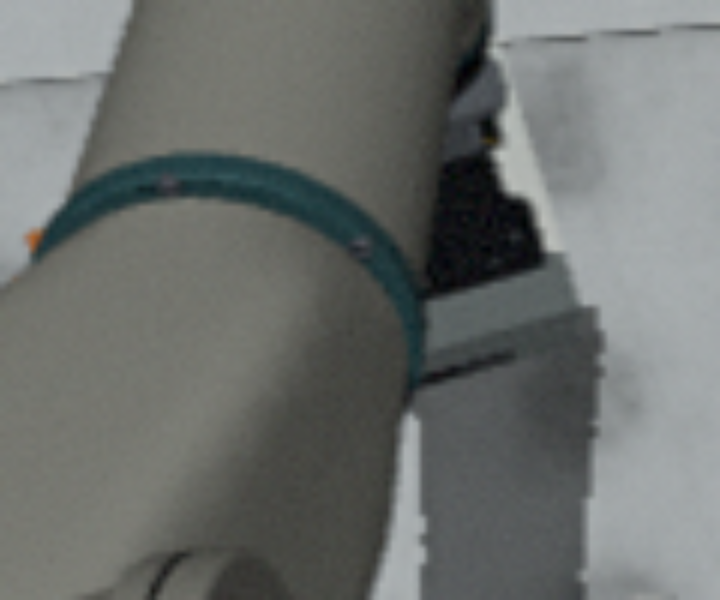

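```bash
python3 - <<'E'
from h import *
np.set_printoptions(precision=4,suppress=True)
S=load("scene5");t=np.array([.5939,-.0009,.2162])
print("pred tip px",proj(S,t-[0,0,.0774]),"pred shoulder",proj(S,t-[0,0,.0324]))
n=np.array([np.cos(.2094),np.sin(.2094),0])
for uv in((361/8+299.5,312/8+139.5),(358/8+299.5,202/8+139.5)):
    o,d=ray(S,*uv);p=o+d*(((t-o)@n)/(d@n));print("point",uv,p,p-t)
h=cv2.cvtColor(S["pixels"],cv2.COLOR_RGB2HSV);P=cloud(S)
print(P[165:180,342:347].tolist().__len__())
for v in range(160,180,3):
  print(v,[(u,int(S["pixels"][v,u].mean()),np.round(P[v,u],3).tolist()) for u in range(342,348)])
E
```

```text
pred tip px (np.float64(344.372640742255), np.float64(178.72790673243816)) pred shoulder (np.float64(344.29430899500727), np.float64(164.23214625355))
point (344.625, 178.5) [ 0.5941 -0.002   0.1399] [ 0.0002 -0.0011 -0.0763]
point (344.25, 164.75) [ 0.5939 -0.0007  0.1822] [-0.      0.0002 -0.034 ]
15
160 [(342, 75, [0.586, -0.002, 0.199]), (343, 72, [0.589, -0.003, 0.198]), (344, 76, [0.592, -0.003, 0.198]), (345, 70, [0.593, -0.007, 0.199]), (346, 71, [0.596, -0.007, 0.198]), (347, 88, [0.817, 0.357, 0.032])]
163 [(342, 88, [0.586, -0.001, 0.189]), (343, 50, [0.589, -0.002, 0.189]), (344, 46, [0.589, -0.007, 0.19]), (345, 59, [0.593, -0.006, 0.19]), (346, 55, [0.596, -0.007, 0.189]), (347, 90, [0.821, 0.362, 0.016])]
166 [(342, 241, [0.802, 0.371, 0.004]), (343, 192, [0.805, 0.368, 0.004]), (344, 105, [0.591, -0.003, 0.18]), (345, 109, [0.597, -0.0, 0.178]), (346, 108, [0.812, 0.355, 0.008]), (347, 115, [0.811, 0.346, 0.011])]
169 [(342, 237, [0.786, 0.344, 0.004]), (343, 192, [0.787, 0.338, 0.006]), (344, 114, [0.592, -0.002, 0.17]), (345, 104, [0.595, -0.003, 0.17]), (346, 222, [0.798, 0.333, 0.005]), (347, 239, [0.804, 0.334, 0.004])]
172 [(342, 236, [0.774, 0.322, 0.002]), (343, 204, [0.772, 0.312, 0.006]), (344, 118, [0.591, -0.004, 0.162]), (345, 100, [0.596, -0.002, 0.16]), (346, 221, [0.784, 0.308, 0.005]), (347, 236, [0.789, 0.309, 0.003])]
175 [(342, 238, [0.755, 0.289, 0.006]), (343, 208, [0.665, 0.128, 0.086]), (344, 121, [0.59, -0.005, 0.153]), (345, 101, [0.596, -0.002, 0.15]), (346, 224, [0.673, 0.123, 0.086]), (347, 238, [0.771, 0.28, 0.005])]
178 [(342, 239, [0.65, 0.11, 0.086]), (343, 214, [0.654, 0.11, 0.085]), (344, 126, [0.593, -0.001, 0.141]), (345, 103, [0.593, -0.006, 0.143]), (346, 230, [0.662, 0.104, 0.085]), (347, 235, [0.664, 0.101, 0.086])]
```

```bash
python3 -m jog '[[[-0.3,0,0,0],[-0.7,0.1,1,0],[-0.7,0.1,2.5,0],[-0.7,0.1,3.9,0],[-0.7,0.1,3.9,0],[-0.7,0.1,3.9,0]]]'; python3 - <<'E'
from h import *
go(.596,-.0075,.15,11.5)
s=manip.observe()
c=manip.capture("scene");np.savez("scene6.npz",**c);cv2.imwrite("pics/n1.png",cv2.resize(c["pixels"][165:215,310:390,::-1],None,fx=10,fy=10,interpolation=0))
print("pred tip",proj(c,s["tcp_pos"]-[0,0,.0774]))
E
```

```text
clock: 13.15
tcp_pos: [0.5969, -0.0091, 0.178]
tool_rot: [0.63, 0.776, 0.002, 0.001]
ft_force: [0.7, -0.2, 0.9]
width: 0.013
clock 13.15 tcp [ 0.5969 -0.0091  0.178 ] jaw 11.9 tilt 0.30 w 0.0130 F [ 0.7 -0.2  0.9] j [-0.24  0.6   0.34  1.71 -0.25  0.87  0.41]
shift cm [ 0.17 -0.06  2.8 ] spin 0.4 j7 0.41
pred tip (np.float64(346.7361529981532), np.float64(191.4352101690914))
```

View pics/n1.png

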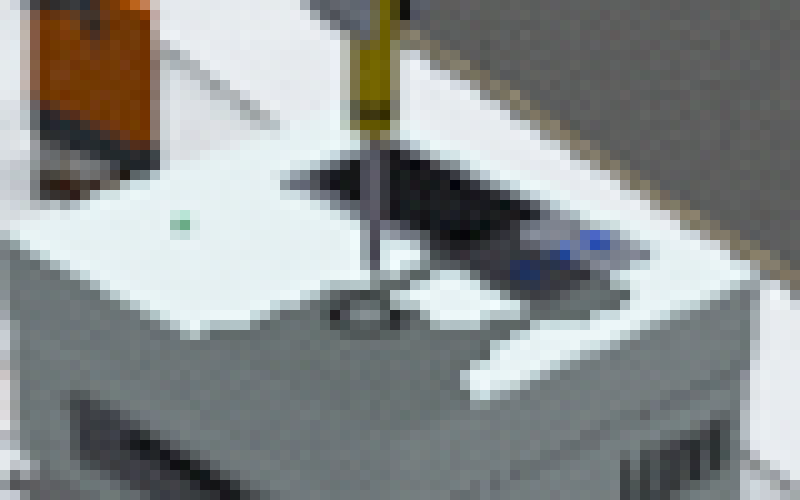

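The tip at crop (375,270) is directly above the opening at (368,312), about 1.5 mm off. Correcting and descending into the shaft.

```bash
python3 -m jog '[[[0.15,-0.05,0.3,0],[0.15,-0.05,0.7,0],[0.15,-0.05,1.2,0],[0.15,-0.05,1.7,0],[0.15,-0.05,2.2,0],[0.15,-0.05,2.2,0]]]'; python3 - <<'E'
from h import *
go(.596,-.0075,.15,11.5)
s=manip.observe()
c=manip.capture("scene");cv2.imwrite("pics/p1.png",cv2.resize(c["pixels"][165:215,310:390,::-1],None,fx=10,fy=10,interpolation=0))
E
```

```text
clock: 13.8
tcp_pos: [0.596, -0.0075, 0.1556]
tool_rot: [0.63, 0.777, 0.002, 0.001]
ft_force: [-0.3, 0.6, 0.5]
width: 0.013
clock 13.80 tcp [ 0.596  -0.0075  0.1556] jaw 11.9 tilt 0.27 w 0.0130 F [-0.3  0.6  0.5] j [-0.24  0.63  0.33  1.74 -0.27  0.82  0.42]
shift cm [ 0.   -0.    0.56] spin 0.4 j7 0.42
```

View pics/p1.png

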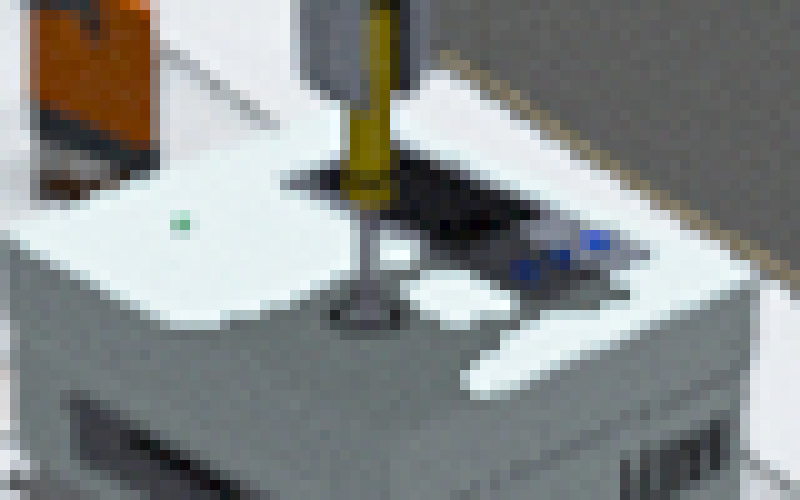

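The shaft enters the middle of the rim at (368,312) with no force. Going down to the button.

```bash
python3 -m jog '[[[0,0,0.5,0],[0,0,1,0],[0,0,1.5,0],[0,0,1.7,0],[0,0,1.7,0]]]';  python3 -m jog '[[[0,0,0.2,0],[0,0,0.3,0],[0,0,0.3,0]]]'
```

```text
clock: 14.35
tcp_pos: [0.5961, -0.0076, 0.1385]
tool_rot: [0.63, 0.777, 0.002, 0.001]
ft_force: [0.1, 0.7, -0.5]
width: 0.0132
clock: 14.65
tcp_pos: [0.5965, -0.0076, 0.1358]
tool_rot: [0.63, 0.777, 0.002, 0.001]
ft_force: [-0.1, 0.7, 1.5]
width: 0.0138
```

```bash
python3 -m jog '[[[0,0,0.1,0],[0,0,0.2,0],[0,0,0.2,0]]]'
```

```text
clock: 14.95
tcp_pos: [0.5965, -0.0076, 0.1338]
tool_rot: [0.63, 0.777, 0.002, 0.001]
ft_force: [-0.1, -0.0, 1.7]
width: 0.0132
```

```bash
python3 -m jog '[[[0,0,0.1,0],[0,0,0.2,0],[0,0,0.2,0]]]'; python3 -c "
from station import manip
print(manip.observe()['ft_force'])"; python3 -m jog '[[[0,0,0.1,0],[0,0,0.15,0],[0,0,0.15,0]]]'
```

```text
clock: 15.25
tcp_pos: [0.5967, -0.0077, 0.1324]
tool_rot: [0.63, 0.776, 0.003, 0.001]
ft_force: [-1.6, -0.3, 7.1]
width: 0.0131
[-1.61246947 -0.32787985  7.13204155]
clock: 15.55
tcp_pos: [0.5969, -0.0078, 0.1323]
tool_rot: [0.63, 0.776, 0.003, 0.002]
ft_force: [-3.1, -1.2, 12.4]
width: 0.013
```

The force jumped to 12.4 N while z stayed at 0.1323, so the button is on its stop after about 5 mm. I'll hold there and check stability and both views.

```bash
python3 -m jog '[[[0,0,0.12,0],[0,0,0.12,0],[0,0,0.12,0],[0,0,0.12,0],[0,0,0.12,0]]]'; python3 - <<'E'
from h import *
c=manip.capture("scene");S=c;np.savez("scene7.npz",**c);cv2.imwrite("pics/q1.png",cv2.resize(c["pixels"][140:215,300:400,::-1],None,fx=8,fy=8,interpolation=0))
cv2.imwrite("pics/q2.png",c["pixels"][...,::-1])
s=manip.observe();print(s["clock"],s["tcp_pos"],s["ft_force"],s["width"])
print("pred shoulder px for tip .055",proj(c,[.5967,-.0077,.100]))
E
```

```text
clock: 16.05
tcp_pos: [0.5968, -0.0078, 0.1323]
tool_rot: [0.63, 0.776, 0.003, 0.002]
ft_force: [-3.0, -0.5, 11.6]
width: 0.0136
16.1 [ 0.59685703 -0.00780647  0.13229428] [-2.37144594  0.47058511 11.97178842] 0.013061689592633758
pred shoulder px for tip .055 (np.float64(346.4457385480382), np.float64(191.43758242917536))
```

View pics/q1.png

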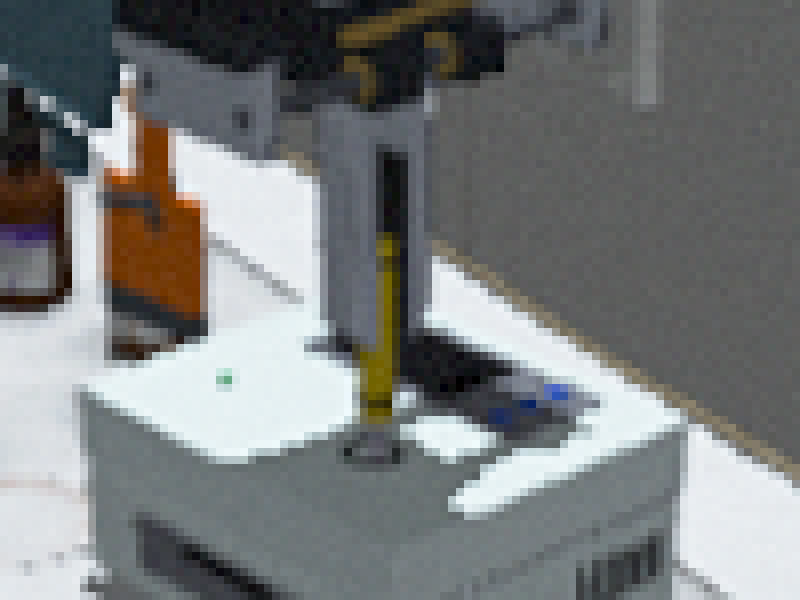

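View pics/q2.png

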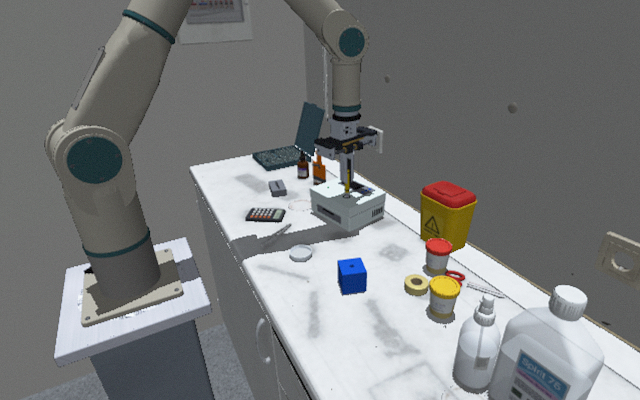

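```bash
python3 -c "
from station import manip
manip.job_done(); s=manip.observe(); print(s['clock'],s['tcp_pos'],s['ft_force'],s['width'])"
```

```text
the job is handed in; nothing more can be done
the job is handed in; nothing more can be done
```

I hung the orange tag by its hole on the hook and let go. Then I took the stylus from its stand, put its tip through the opening and pressed the red button. I handed the job in at about 16 s of the 54 s allowed, still gripping the stylus and pressing.

My last checks:
- **Button:** The tool stopped at z = 0.1323 with a steady push of about 12 N, after roughly 5 mm of travel from where the button should be. Full travel needs only 4 N, so I take it to be on its stop. The button itself can't be seen in that pose, so this comes from force and height only.
- **Stylus:** It was gripped with 40 N and looked upright. The shoulder of its handle sits within about 2 pixels of where a fully pressed tip should put it.
- **Tag:** It hung on the rod at the same pixels before and after the pressing.
- **Other things:** In the scene camera view, the other things on the worktop looked unmoved. I compared them by eye, not by measurement.
- **Disagreement:** The wrist also read a sideways force of 2–3 N while pressing. The shaft may be lightly touching the button or the wall of the opening.

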